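Close the board holder to its gauge mark and lock it

TASK

Set the board holder for the next circuit board: with a fingertip on top of the knurled wheel, roll it away from you, stroke by stroke, until the moving jaw's pointer stands in the slot of the gauge block, then take the finger off the wheel. Then press the black lock plunger at the other end fully down. Nothing is to be gripped or lifted: leave the gauge block and the loose things where they are, and do not push the jaw itself.

Things in the scene. Friction and masses are not known exactly. Their poses are not given: they have to be found in the camera images.
- holder: board holder fixed to the bench, dark steel base 130x280 mm, 12 mm thick. Origin: centre of its underside on the bench. Its x points away from the robot across the holder, its y points left along the jaws' travel (both turned with the holder by up to 0.4 rad), z up. Fixed jaw: 80 mm wide, face at y = -53 mm, top 60 mm above the bench. Steel rods and a coarse screw run along y.
- moving_jaw: aluminium jaw (80x14x48 mm, top 62 mm above the bench) that slides towards the fixed jaw as the wheel turns: 6 mm for each radian of wheel, in the holder's -y. Starts fully open (96 mm gap) and can close by up to 45 mm. Origin on its underside centre. Driven only by the wheel; it must not be pushed by the fingers. It carries a thin aluminium pointer towards the robot.
- pointer_tip (a point): front end of the moving jaw's pointer, a blade 3 mm wide, 33 mm above the bench.
- gauge_rider: small gauge block, 18x32x20 mm, clamped on the rail along the holder's front edge, with a slot 8 mm wide between two 12 mm wide upright aluminium lugs; the slot is the gauge mark. Same axes as the holder; origin on the underside centre, so its y = 0 is the middle of the slot. It stands somewhere 14 to 30 mm towards the closed side of the pointer's start and must stay where it is.
- gauge_slot (a point): middle of the slot of the gauge block, at pointer height (33 mm above the bench). The pointer passes just behind the lugs, about 3 mm clear.
- wheel_centre (a point): centre of the dark knurled adjuster wheel at the holder's left end, 46 mm above the bench; 30 mm radius, 26 mm wide, axis along the holder's y. Grey cheeks (70 mm along x, 46 mm over both) stand either side up to 66 mm above the bench; the wheel's top at 76 mm is free and is rolled from above.
- adjuster_wheel (a joint): turn of the wheel, rad. 0 at the start, grows when the top of the wheel is rolled away from the robot (holder +x), which closes the gap; rolling back opens it. About 1.5 N at the rim turns it, and it stays where it is left. Range 0 to 7.5.
- lock_plunger (a joint): travel of the lock plunger, m: 0 = up (start), 0.010 = fully home.
- plunger_top (a point): top centre of the round black lock plunger cap (23 mm across) on the grey block at the holder's right end; 70 mm above the bench when up, 60 mm when pressed home. The block's top is at 48 mm. About 3 to 4 N moves it down; it has no spring and stays where it is pushed.
- banana_plug_0: bystander: small red plug lying down, 11x51x11 mm, on the bench behind the holder, loose. Origin at the centre of its underside.
- solder_spool: bystander: spool of solder wire standing on its flange, 61 mm across, 42 mm high, on the bench behind the holder, loose. Origin at the centre of its underside.
- marker_black: bystander: black marker pen lying down, 12x138x14 mm, on the bench behind the holder, loose. Origin at the centre of its underside.
- battery_9v: bystander: block battery, 27x49x18 mm, on the bench in front of the holder, loose. Origin at the centre of its underside.
- capacitor_0: bystander: black capacitor can standing upright, 16 mm across, 26 mm high, on the bench in front of the holder, loose. Origin at the centre of its underside.
- bnc_adaptor: bystander: small silvery adaptor lying down, 14x27x14 mm, on the bench in front of the holder, loose. Origin at the centre of its underside.

How it is judged (in metres and radians):
On the way, in this order (a step that is already met when the one before it is completed fails the run):
1. the pointer stands in the gauge slot (within 3.5 mm of its middle) with the fingers off the wheel (y of pointer_tip in the frame of gauge_rider between -0.0035 and 0.0035 m and contact force between the fingers and holder below 0.2 N), for 0.3 s.
2. the lock plunger is pressed fully home (value of joint lock_plunger above 0.008 m), for 0.1 s.
At the end, for the whole second after the job is handed in: The pointer is within 3.5 mm of the middle of the gauge slot along the jaws' travel (inside the 8 mm slot), the jaw is at rest, and the lock plunger is at least 8 of its 10 mm down (y of pointer_tip in the frame of gauge_rider between -0.0035 and 0.0035 m and value of joint lock_plunger above 0.008 m and linear speed of moving_jaw below 0.002 m/s); the robot touches nothing.
It fails at once if the moving jaw is pushed directly by the fingers (contact force between the fingers and moving_jaw above 1.5 N).
It fails at once if the gauge block is shifted by more than 2.5 mm (distance of gauge_rider from where it was at the start of the episode above 0.0025 m).
It fails at once if a loose bystander is lifted or carried, or pushed more than 15 mm (distance of any of banana_plug_0, solder_spool, marker_black, battery_9v, capacitor_0, bnc_adaptor from where it was at the start of the episode above 0.015 m).
It fails at once if a loose bystander is lifted off the bench (height (world z) of any of banana_plug_0, solder_spool, marker_black, battery_9v, capacitor_0, bnc_adaptor above 0.008 m).
It also fails if it takes over 67 s, if anything falls off the work surface, if the arm or the gripper's body presses on something with over 40 N, if the wrist force passes 120 N, or if a joint passes its speed limit or range.

ROBOT

A 6-joint arm with a two-finger parallel gripper is mounted at the origin on a cart in front of the work surface, level with it; the furniture and walls round the work are solid. World frame = base frame: x ahead of the robot, y to its left, z up, the work surface at z = 0. Lengths are in mm, angles in rad, forces in N, time in s.
With the tool pointing down it reaches from about 300 to 775 mm from the base axis. Payload 14.6 kg.
Tool frame: the origin (TCP) lies at the very end of the fingers, on their centre line; the grasp point (between the pads) lies 19 mm behind it; z points along the fingers, y is the line along which they close (so a half turn about z gives the same grasp; the last joint's range is limited). The gripper opens to 94 mm and grips with 3 to 60 N. Pads are 16 mm wide; open, the fingers measure 119 mm over their backs; the gripper's body (75 mm by 177 mm) begins 78 mm behind the grasp point.
Start: joints at [-1.259, 0.3, 1.521, -0, 1.321, -0.067], TCP at [203.386, -511.002, 205.446] pointing down, gripper open.
Joint ranges: [-3.03, 3.03], [-0.79, 2.21], [0.23, 2.52], [-1.04, 4.18], [0, 3.07], [-2.55, 2.55]. Speed limits (rad/s): [2.22, 2.22, 2.57, 3.14, 3.14, 3.14].

INTERFACE

Orientations are given as [roll, pitch, yaw] about the fixed x, y, z axes, in that order (R = Rz(yaw) Ry(pitch) Rx(roll)).
In Python, from cell import manip, camera, get_calibration gives the robot as it stands.
- The arm moves only by the tool arm_command, never from a script. Its argument "targets" is a list of rows, each an object of numbers: "hand": the opening, from -1 (shut) to 1 (fully open), so that 0 is half open; "x", "y", "z": the shift along the tool's x, y, z in m; "yaw": the turn about the tool's z in rad. In form: [{"hand": .., "x": .., "y": .., "z": .., "yaw": ..}, ...]. A call has 1 to 10 rows; each row shifts and turns the commanded pose from where the row before left it, along the tool's axes as they then stand; what a row does not reach is not made up. A row lasts 1/10 s, in which the tool goes at most 50 mm and 8.59 degrees, less where a joint would pass 70% of its speed; a pose out of reach is approached as far as the arm can. A call is refused whole if a number of a shift passes 0.05 or a number of a turn 0.15, either way. A call with a gripper value outside its range is refused whole. The fingers move at their own pace and stop on an object; "newtons" is the grip in N (left out, the last holds). Time passes only in rows, so rows that do not move let the fingers close. It gives the time, the measured TCP pose, the force, the opening and the grip force at its end, in the units of the state.
- manip.read_state(): the state, without advancing time (a new reading comes with each control period).
- camera(name): name is "scene" or "top"; returns the picture (400x640x3 uint8, red, green, blue); there is no depth.
- get_calibration(name): a dict with "K" (3x3 intrinsics, pixels), "cam_to_world" (4x4, takes a point from camera to world coordinates). Camera axes: x right, y up, looking along -z (the intrinsics and any distortion apply to the point x, -y, -z); pixel columns grow to the right and rows downward; lengths in mm; the calibration is good to about 2 mm. A picture is of the moment at which its call begins. get_calibration takes no time and is no camera call.
- manip.sign_off(): hands the job in; it is judged then, once.
The state is a dict: "clock": time; "joints": joint angles; "qd": joint speeds; "effort": joint torques, N m; "eef_pos": TCP position; "eef_rot": TCP orientation; "wrist_force": force on the tool from outside, world axes, zero at the start; "moment": the same for the moment, N m; "finger_gap": finger opening in mm; "finger_force": force on a finger pad.
Only numpy, scipy, OpenCV 4.12 (cv2) and the standard library are available. Lean on these libraries where they do the work, as an engineer would, in place of code of your own. Each camera call takes 0.05 s, during which the arm holds its last target. There are 200 camera calls.

## Working session

There is one attempt and no reset: what is moved stays moved. The work goes in short steps, Python scripts to look and compute and a tool call to move; the robot and the scene stay as the last step left them, time stands still between calls to the robot, and variables do not carry over. Pictures are saved under pics/ and viewed, at most 10 in all, crops included, and the job is handed in when it is done.

Besides the shell and the picture viewer there is one more tool, called after ">>>" as name([rows], argument=value, ...), one row to a line, values as JSON. arm_command: Moves the arm, as the interface text tells. Its arguments: {"type":"object","properties":{"targets":{"type":"array"},"newtons":{"type":"number"}},"required":["targets"]}

```bash
mkdir -p pics; ls
python3 - <<'E'
from cell import manip,camera,get_calibration
import cv2
for n in("scene","top"):
    cv2.imwrite(f"pics/{n}0.png",cv2.cvtColor(camera(n),cv2.COLOR_RGB2BGR))
    c=get_calibration(n);print(n,c)
print(manip.read_state())
E
```

```text
pics
scene {'K': array([[506.69146301,   0.        , 317.70002133],
       [  0.        , 506.69146301, 195.58570435],
       [  0.        ,   0.        ,   1.        ]]), 'cam_to_world': array([[ 8.83690769e-01,  3.31701885e-01, -3.30249125e-01,
         2.32979805e+02],
       [-4.68036470e-01,  6.17595425e-01, -6.32074169e-01,
        -7.94334827e+02],
       [-5.69984468e-03,  7.13126743e-01,  7.01011955e-01,
         7.19053041e+02],
       [ 0.00000000e+00,  0.00000000e+00,  0.00000000e+00,
         1.00000000e+00]])}
top {'K': array([[420.35704414,   0.        , 321.12003085],
       [  0.        , 420.35704414, 190.86194789],
       [  0.        ,   0.        ,   1.        ]]), 'cam_to_world': array([[-1.80706539e-02,  9.80080295e-01, -1.97777821e-01,
         3.58528273e+02],
       [-9.99834315e-01, -1.72803614e-02,  5.72115773e-03,
        -2.48836043e+02],
       [ 2.18952173e-03,  1.97848437e-01,  9.80230178e-01,
         8.96708342e+02],
       [ 0.00000000e+00,  0.00000000e+00,  0.00000000e+00,
         1.00000000e+00]])}
{'clock': 0.1, 'joints': array([-1.25858605e+00,  3.00390224e-01,  1.52149077e+00, -3.18543220e-05,
        1.32064769e+00, -6.66301536e-02]), 'qd': array([ 0.00011152, -0.00097943, -0.00165312, -0.00125146, -0.00117942,
       -0.0014445 ]), 'effort': array([ 2.70927383e-03, -5.32635820e+01, -3.53280652e+01,  7.10748928e-02,
        2.34572939e-02, -6.56018642e-05]), 'eef_pos': array([ 203.32320028, -510.81148958,  204.96888355]), 'eef_rot': array([-3.14065664e+00, -3.15349612e-05,  3.78848320e-01]), 'wrist_force': array([0.52087146, 1.01896875, 0.09028644]), 'moment': array([ 0.03506276, -0.00365427, -0.00675442]), 'finger_force': 0.0, 'finger_gap': 94.02427423970094}
```

View pics/top0.png

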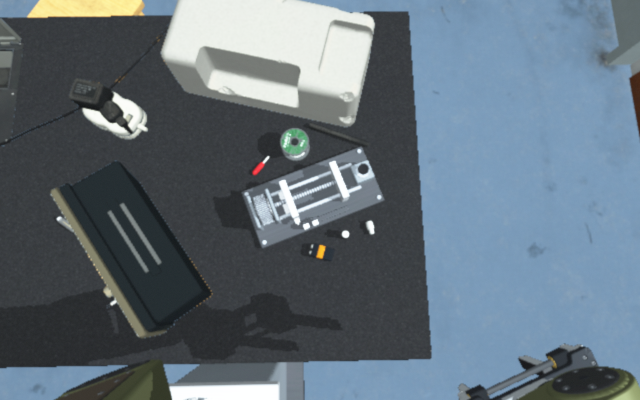

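View pics/scene0.png

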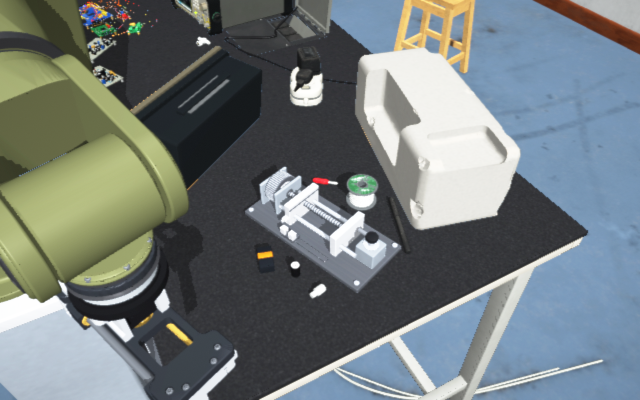

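The holder is at about (312,197) in top and (322,232) in scene. The wheel is at its left end (top ~263,208) and the plunger at its right end (top ~363,169). I'll enlarge both crops.

Run:
```python
import cv2
a=cv2.imread("pics/top0.png")[140:260,235:395];cv2.imwrite("pics/t1.png",cv2.resize(a,None,fx=5,fy=5,interpolation=cv2.INTER_CUBIC))
a=cv2.imread("pics/scene0.png")[155:300,235:410];cv2.imwrite("pics/s1.png",cv2.resize(a,None,fx=4,fy=4,interpolation=cv2.INTER_CUBIC))
```

```text
(no output)
```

View pics/t1.png

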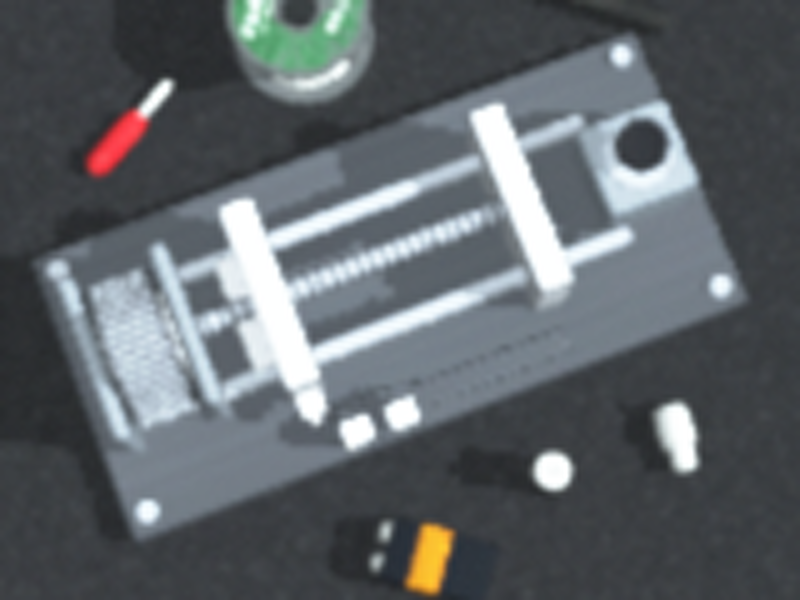

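View pics/s1.png

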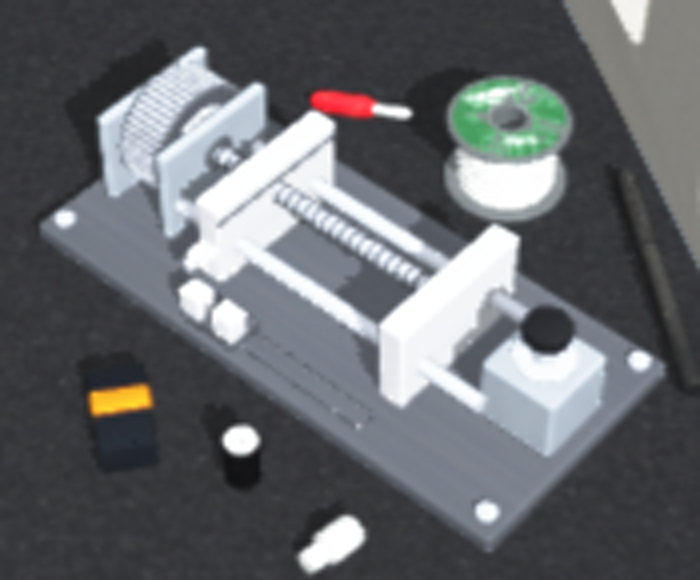

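```bash
cat > h.py <<'E'
import numpy as np
from cell import get_calibration
def ray(n,u,v,z):
    c=get_calibration(n);K=c["K"];T=c["cam_to_world"]
    d=np.linalg.inv(K)@[u,v,1];d=T[:3,:3]@(d*[1,-1,-1]);o=T[:3,3]
    return o+d*(z-o[2])/d[2]
def t1(u,v,z): return ray("top",235+(u+.5)/5-.5,140+(v+.5)/5-.5,z)
def s1(u,v,z): return ray("scene",235+(u+.5)/4-.5,155+(v+.5)/4-.5,z)
def proj(n,p):
    c=get_calibration(n);T=c["cam_to_world"];q=(T[:3,:3].T@(np.array(p)-T[:3,3]))*[1,-1,-1];w=c["K"]@q;return w[:2]/w[2]
E
python3 - <<'E'
from h import *
np.set_printoptions(precision=1,suppress=True)
C=[t1(*p,12) for p in[(38,262),(634,35),(747,298),(138,540)]]
S=[s1(*p,12) for p in[(42,226),(663,367),(488,547)]]
print(np.array(C),np.array(S))
print("sizes",[np.linalg.norm(C[i]-C[i-1]) for i in range(4)])
c=np.mean(C,0);y=(C[0]-C[1]+C[3]-C[2])[:2];y/=np.linalg.norm(y);x=np.array([y[1],-y[0]])
print("c",c,"yaw",np.arctan2(x[1],x[0]))
c[2]=0
L=lambda p:np.array([(p-c)[:2]@x,(p-c)[:2]@y,p[2]])
for n,f,u,v,z in[("wheel",t1,143,348,76),("plug t",t1,640,146,70),("plug s",s1,548,330,70),("tip",t1,314,412,33),("lugL",t1,357,430,40),("lugR",t1,402,412,40),("lugLs",s1,196,290,40),("lugRs",s1,231,312,40),("jawtopfront",t1,310,392,62),("cheekR top",t1,190,326,66),("cheekL",t1,97,362,66)]:
    p=f(u,v,z);print(n,p,L(p))
E
```

```text
[[ 537.5  -84.7   12. ]
 [ 634.5 -344.2   12. ]
 [ 516.5 -388.2   12. ]
 [ 418.3 -128.7   12. ]] [[ 422.5 -128.3   12. ]
 [ 636.3 -342.9   12. ]
 [ 516.6 -389.    12. ]]
sizes [np.float64(127.11732436465164), np.float64(277.00724293438884), np.float64(126.00431864724737), np.float64(277.40792975995987)]
c [ 526.7 -236.4   12. ] yaw 0.35979798825185866
wheel [ 489.2 -138.7   76. ] [ -0.7 104.7  76. ]
plug t [ 569.5 -338.6   70. ] [   4.1 -110.7   70. ]
plug s [ 572.1 -340.4   70. ] [   5.9 -113.2   70. ]
tip [ 468.1 -203.7   33. ] [-43.4  51.3  33. ]
lugL [ 459.5 -221.6   40. ] [-57.7  37.5  40. ]
lugR [ 466.5 -240.1   40. ] [-57.6  17.7  40. ]
lugLs [ 461.  -224.6   40. ] [-57.3  34.2  40. ]
lugRs [ 469.1 -243.8   40. ] [-56.5  13.3  40. ]
jawtopfront [ 472.5 -203.7   62. ] [-39.2  49.7  62. ]
cheekR top [ 499.4 -156.    66. ] [ 2.7 84.9 66. ]
cheekL [ 485.5 -119.    66. ] [  2.8 124.4  66. ]
```

>>> arm_command([
  {"hand": -1, "x": 0.0196, "y": -0.0124, "yaw": 0.019},
  {"hand": -1, "x": 0.0196, "y": -0.0124},
  {"hand": -1, "x": 0.0196, "y": -0.0124},
  {"hand": -1, "x": 0.0196, "y": -0.0124},
  {"hand": -1, "x": 0.0196, "y": -0.0124},
  {"hand": -1, "x": 0.0196, "y": -0.0124},
  {"hand": -1, "x": 0.0196, "y": -0.0124},
  {"hand": -1, "x": 0.0196, "y": -0.0124},
  {"hand": -1, "x": 0.0196, "y": -0.0124},
  {"hand": -1, "x": 0.0196, "y": -0.0124},
])

```text
schema error: expected keys hand, x, y, z, yaw
```

>>> arm_command([
  {"hand": -1, "x": 0.0196, "y": -0.0124},
  {"hand": -1, "x": 0.0196, "y": -0.0124},
  {"hand": -1, "x": 0.0196, "y": -0.0124},
  {"hand": -1, "x": 0.0196, "y": -0.0124},
  {"hand": -1, "x": 0.0196, "y": -0.0124},
  {"hand": -1, "x": 0.0196, "y": -0.0124},
  {"hand": -1, "x": 0.0196, "y": -0.0124},
  {"hand": -1, "x": 0.0196, "y": -0.0124},
  {"hand": -1, "x": 0.0196, "y": -0.0124},
  {"hand": -1, "x": 0.0196, "y": -0.0124},
])

```text
schema error: expected keys hand, x, y, z, yaw
```

All keys are required.

>>> arm_command([
  {"hand": -1, "x": 0.0196, "y": -0.0124, "z": 0, "yaw": 0.019},
  {"hand": -1, "x": 0.0196, "y": -0.0124, "z": 0, "yaw": 0},
  {"hand": -1, "x": 0.0196, "y": -0.0124, "z": 0, "yaw": 0},
  {"hand": -1, "x": 0.0196, "y": -0.0124, "z": 0, "yaw": 0},
  {"hand": -1, "x": 0.0196, "y": -0.0124, "z": 0, "yaw": 0},
  {"hand": -1, "x": 0.0196, "y": -0.0124, "z": 0, "yaw": 0},
  {"hand": -1, "x": 0.0196, "y": -0.0124, "z": 0, "yaw": 0},
  {"hand": -1, "x": 0.0196, "y": -0.0124, "z": 0, "yaw": 0},
  {"hand": -1, "x": 0.0196, "y": -0.0124, "z": 0, "yaw": 0},
  {"hand": -1, "x": 0.0196, "y": -0.0124, "z": 0, "yaw": 0},
])

```text
clock: 1.1
eef_pos: [343.2, -324.8, 205.2]
eef_rot: [-3.141, 0.0, 0.36]
wrist_force: [0.1, -0.3, -1.1]
finger_gap: 17.5
finger_force: 0.0
```

>>> arm_command([
  {"hand": -1, "x": 0.0196, "y": -0.0124, "z": 0, "yaw": 0},
  {"hand": -1, "x": 0.0196, "y": -0.0124, "z": 0, "yaw": 0},
  {"hand": -1, "x": 0.0196, "y": -0.0124, "z": 0, "yaw": 0},
  {"hand": -1, "x": 0.0196, "y": -0.0124, "z": 0, "yaw": 0},
  {"hand": -1, "x": 0.0196, "y": -0.0124, "z": 0, "yaw": 0},
  {"hand": -1, "x": 0.0196, "y": -0.0124, "z": 0, "yaw": 0},
  {"hand": -1, "x": 0.0196, "y": -0.0124, "z": 0, "yaw": 0},
  {"hand": -1, "x": 0.0196, "y": -0.0124, "z": 0, "yaw": 0},
  {"hand": -1, "x": 0.0196, "y": -0.0124, "z": 0, "yaw": 0},
  {"hand": -1, "x": 0, "y": 0, "z": 0, "yaw": 0},
])

```text
clock: 2.1
eef_pos: [469.4, -157.5, 205.1]
eef_rot: [-3.141, 0.0, 0.362]
wrist_force: [-0.3, 0.0, -0.5]
finger_gap: 0.5
finger_force: 0.0
```

>>> arm_command([
  {"hand": -1, "x": 0.0084, "y": -0.0054, "z": 0.01, "yaw": 0},
  {"hand": -1, "x": 0.0084, "y": -0.0053, "z": 0.02, "yaw": 0},
  {"hand": -1, "x": 0, "y": 0, "z": 0.025, "yaw": 0},
  {"hand": -1, "x": 0, "y": 0, "z": 0.025, "yaw": 0},
  {"hand": -1, "x": 0, "y": 0, "z": 0.02, "yaw": 0},
  {"hand": -1, "x": 0, "y": 0, "z": 0.015, "yaw": 0},
  {"hand": -1, "x": 0, "y": 0, "z": 0.01, "yaw": 0},
  {"hand": -1, "x": 0, "y": 0, "z": 0, "yaw": 0},
])

```text
clock: 2.9
eef_pos: [479.8, -143.2, 79.0]
eef_rot: [-3.14, 0.002, 0.359]
wrist_force: [-0.2, 0.2, 1.3]
finger_gap: 0.4
finger_force: 0.0
```

>>> arm_command([
  {"hand": -1, "x": 0, "y": 0, "z": 0.002, "yaw": 0},
  {"hand": -1, "x": 0, "y": 0, "z": 0.001, "yaw": 0},
  {"hand": -1, "x": 0, "y": 0, "z": 0.001, "yaw": 0},
  {"hand": -1, "x": 0, "y": 0, "z": 0, "yaw": 0},
])

```text
clock: 3.3
eef_pos: [480.7, -143.2, 76.7]
eef_rot: [3.141, -0.0, 0.36]
wrist_force: [-1.1, 0.6, -0.3]
finger_gap: 0.4
finger_force: 0.0
```

>>> arm_command([
  {"hand": -1, "x": 0, "y": 0, "z": 0.001, "yaw": 0},
  {"hand": -1, "x": 0, "y": 0, "z": 0.001, "yaw": 0},
  {"hand": -1, "x": 0.002, "y": 0, "z": 0, "yaw": 0},
  {"hand": -1, "x": 0.002, "y": 0, "z": 0, "yaw": 0},
])

```text
clock: 3.7
eef_pos: [484.6, -141.9, 75.3]
eef_rot: [3.141, -0.0, 0.36]
wrist_force: [-4.9, 1.3, 14.4]
finger_gap: 0.5
finger_force: 7.1
```

>>> arm_command([
  {"hand": -1, "x": 0.004, "y": 0, "z": 0, "yaw": 0},
  {"hand": -1, "x": 0.004, "y": 0, "z": 0, "yaw": 0},
  {"hand": -1, "x": 0.004, "y": 0, "z": 0, "yaw": 0},
  {"hand": -1, "x": 0.004, "y": 0, "z": 0, "yaw": 0},
  {"hand": -1, "x": 0, "y": 0, "z": 0, "yaw": 0},
])

```text
clock: 4.2
eef_pos: [500.6, -136.0, 75.9]
eef_rot: [3.14, -0.003, 0.36]
wrist_force: [-0.5, 4.4, 14.6]
finger_gap: 0.4
finger_force: 7.3
```

Run:
```python
from cell import camera
import cv2
b=cv2.cvtColor(camera("scene"),cv2.COLOR_RGB2BGR)
cv2.imwrite("pics/s2.png",cv2.resize(b[155:255,235:365],None,fx=6,fy=6,interpolation=cv2.INTER_CUBIC))
```

```text
(no output)
```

View pics/s2.png

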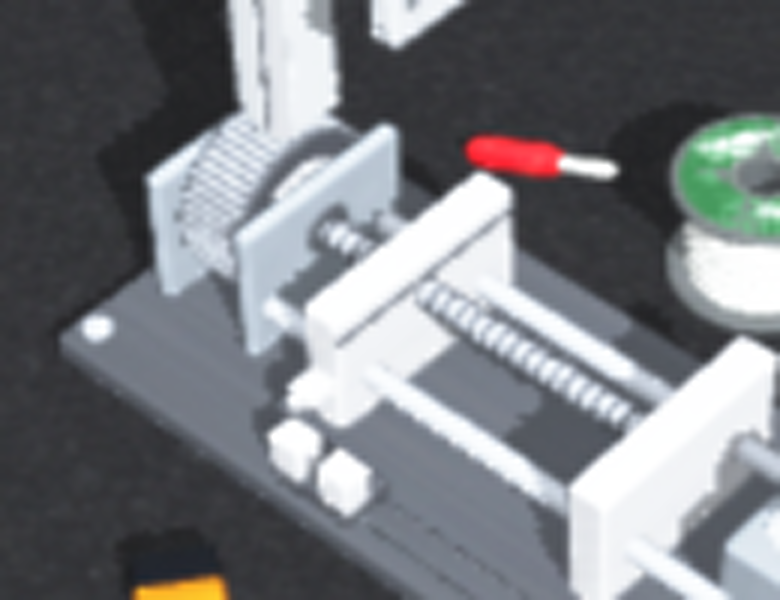

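The wheel is turning. The jaw's near top corner has gone from about (300,308) to (310,308) in this crop's scale. The lugs at (296,447) and (345,482) and the loose parts haven't moved. On with repeated strokes.

>>> arm_command([
  {"hand": -1, "x": 0, "y": 0, "z": -0.008, "yaw": 0},
  {"hand": -1, "x": -0.011, "y": 0, "z": 0, "yaw": 0},
  {"hand": -1, "x": -0.011, "y": 0, "z": 0, "yaw": 0},
  {"hand": -1, "x": 0, "y": 0, "z": 0.008, "yaw": 0},
  {"hand": -1, "x": 0.004, "y": 0, "z": 0, "yaw": 0},
  {"hand": -1, "x": 0.004, "y": 0, "z": 0, "yaw": 0},
  {"hand": -1, "x": 0.004, "y": 0, "z": 0, "yaw": 0},
  {"hand": -1, "x": 0.004, "y": 0, "z": 0, "yaw": 0},
  {"hand": -1, "x": 0.004, "y": 0, "z": 0, "yaw": 0},
  {"hand": -1, "x": 0, "y": 0, "z": 0, "yaw": 0},
])

```text
clock: 5.25
eef_pos: [498.9, -136.8, 75.8]
eef_rot: [3.14, -0.003, 0.36]
wrist_force: [-0.5, 5.6, 21.3]
finger_gap: 0.5
finger_force: 10.3
```

>>> arm_command([
  {"hand": -1, "x": 0, "y": 0, "z": -0.008, "yaw": 0},
  {"hand": -1, "x": -0.01, "y": 0, "z": 0, "yaw": 0},
  {"hand": -1, "x": -0.01, "y": 0, "z": 0, "yaw": 0},
  {"hand": -1, "x": 0, "y": 0, "z": 0.008, "yaw": 0},
  {"hand": -1, "x": 0.004, "y": 0, "z": 0, "yaw": 0},
  {"hand": -1, "x": 0.004, "y": 0, "z": 0, "yaw": 0},
  {"hand": -1, "x": 0.004, "y": 0, "z": 0, "yaw": 0},
  {"hand": -1, "x": 0.004, "y": 0, "z": 0, "yaw": 0},
  {"hand": -1, "x": 0.004, "y": 0, "z": 0, "yaw": 0},
  {"hand": -1, "x": 0, "y": 0, "z": 0, "yaw": 0},
])

```text
clock: 6.25
eef_pos: [498.9, -136.7, 75.8]
eef_rot: [3.14, -0.003, 0.36]
wrist_force: [-0.2, 5.9, 21.3]
finger_gap: 0.7
finger_force: 10.8
```

>>> arm_command([
  {"hand": -1, "x": 0, "y": 0, "z": -0.008, "yaw": 0},
  {"hand": -1, "x": -0.01, "y": 0, "z": 0, "yaw": 0},
  {"hand": -1, "x": -0.01, "y": 0, "z": 0, "yaw": 0},
  {"hand": -1, "x": 0, "y": 0, "z": 0, "yaw": 0},
])

```text
clock: 6.65
eef_pos: [477.2, -144.3, 81.8]
eef_rot: [-3.141, 0.001, 0.359]
wrist_force: [-0.0, 0.2, 0.7]
finger_gap: 0.5
finger_force: 0.0
```

Run:
```python
from cell import camera
import cv2,numpy as np
b=cv2.cvtColor(camera("scene"),cv2.COLOR_RGB2BGR);t=cv2.cvtColor(camera("top"),cv2.COLOR_RGB2BGR)
f=lambda a:cv2.resize(a,None,fx=8,fy=8,interpolation=cv2.INTER_CUBIC)
cv2.imwrite("pics/s3.png",np.hstack([f(b[205:255,270:315]),f(t[205:255-0,285:330]) ]))
```

```text
(no output)
```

View pics/s3.png

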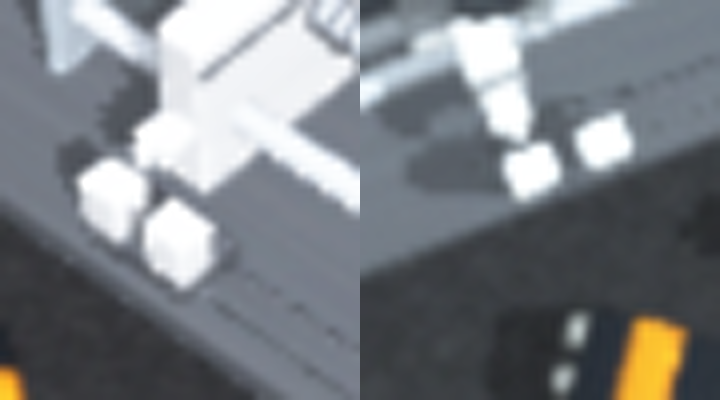

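The pointer tip is at about (157,140) in the top half of the crop. The lugs are at (170,172) and (244,140), so the pointer is now just behind the left lug.

Run:
```python
from h import *
import cv2
np.set_printoptions(precision=1,suppress=True)
a=.3598;c=np.array([526.7,-236.4]);y=np.array([-np.sin(a),np.cos(a)]);x=np.array([np.cos(a),np.sin(a)])
def L(u,v,z):
    p=ray("top",285+(u+.5)/8-.5,205+(v+.5)/8-.5,z)[:2]-c;return np.array([p@x,p@y])
for n,u,v,z in[("tip",157,138,33),("tipbase",138,90,33),("lugL",170,172,38),("lugR",244,140,38),("jawfrontedge",132,75,62)]:print(n,L(u,v,z))
```

```text
tip [-48.2  38.1]
tipbase [-34.7  38.1]
lugL [-58.2  38.2]
lugR [-57.5  17.6]
jawfrontedge [-34.9  38.5]
```

10 mm to go, which is 51 mm of rim. I'll do two more full strokes and look again.

>>> arm_command([
  {"hand": -1, "x": 0, "y": 0, "z": 0.008, "yaw": 0},
  {"hand": -1, "x": 0.004, "y": 0, "z": 0, "yaw": 0},
  {"hand": -1, "x": 0.004, "y": 0, "z": 0, "yaw": 0},
  {"hand": -1, "x": 0.004, "y": 0, "z": 0, "yaw": 0},
  {"hand": -1, "x": 0.004, "y": 0, "z": 0, "yaw": 0},
  {"hand": -1, "x": 0.004, "y": 0, "z": 0, "yaw": 0},
  {"hand": -1, "x": 0, "y": 0, "z": 0, "yaw": 0},
  {"hand": -1, "x": 0, "y": 0, "z": -0.008, "yaw": 0},
  {"hand": -1, "x": -0.01, "y": 0, "z": 0, "yaw": 0},
  {"hand": -1, "x": -0.01, "y": 0, "z": 0, "yaw": 0},
])

```text
clock: 7.75
eef_pos: [477.7, -143.9, 81.8]
eef_rot: [-3.141, 0.001, 0.36]
wrist_force: [-0.2, 0.3, 0.3]
finger_gap: 0.6
finger_force: 0.0
```

>>> arm_command([
  {"hand": -1, "x": 0, "y": 0, "z": 0.008, "yaw": 0},
  {"hand": -1, "x": 0.004, "y": 0, "z": 0, "yaw": 0},
  {"hand": -1, "x": 0.004, "y": 0, "z": 0, "yaw": 0},
  {"hand": -1, "x": 0.004, "y": 0, "z": 0, "yaw": 0},
  {"hand": -1, "x": 0.004, "y": 0, "z": 0, "yaw": 0},
  {"hand": -1, "x": 0.004, "y": 0, "z": 0, "yaw": 0},
  {"hand": -1, "x": 0, "y": 0, "z": 0, "yaw": 0},
  {"hand": -1, "x": 0, "y": 0, "z": -0.008, "yaw": 0},
  {"hand": -1, "x": -0.01, "y": 0, "z": 0, "yaw": 0},
  {"hand": -1, "x": -0.01, "y": 0, "z": 0, "yaw": 0},
])

```text
clock: 8.75
eef_pos: [477.6, -144.1, 81.7]
eef_rot: [-3.141, 0.001, 0.36]
wrist_force: [0.1, -1.7, -0.5]
finger_gap: 0.6
finger_force: 0.0
```

Run:
```python
from cell import camera
import cv2,numpy as np
b=cv2.cvtColor(camera("scene"),cv2.COLOR_RGB2BGR);t=cv2.cvtColor(camera("top"),cv2.COLOR_RGB2BGR)
f=lambda a:cv2.resize(a,None,fx=8,fy=8,interpolation=cv2.INTER_CUBIC)
cv2.imwrite("pics/s4.png",np.hstack([f(b[205:255,270:315]),f(t[205:255-0,285:330]) ]))
```

```text
(no output)
```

View pics/s4.png

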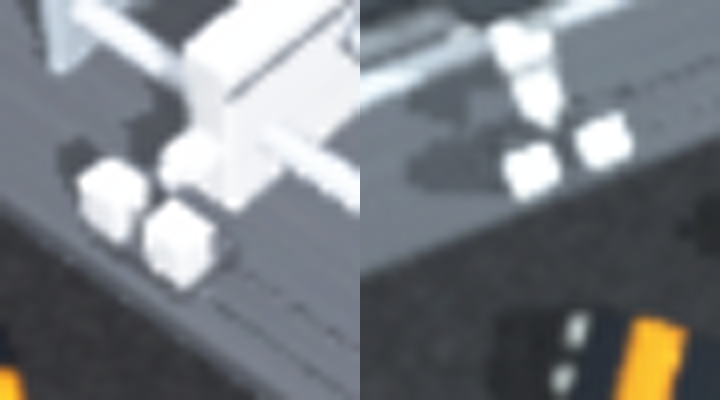

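The tip is at (190,124) in the top half and the slot middle at (207,156). Measured along the travel, the tip is about 1 mm short. A short 6 mm stroke finishes it, then lift away.

>>> arm_command([
  {"hand": -1, "x": 0.006, "y": 0, "z": 0, "yaw": 0},
  {"hand": -1, "x": 0, "y": 0, "z": 0.008, "yaw": 0},
  {"hand": -1, "x": 0, "y": 0, "z": 0, "yaw": 0},
  {"hand": -1, "x": 0.003, "y": 0, "z": 0, "yaw": 0},
  {"hand": -1, "x": 0.003, "y": 0, "z": 0, "yaw": 0},
  {"hand": -1, "x": 0, "y": 0, "z": 0, "yaw": 0},
  {"hand": -1, "x": 0, "y": 0, "z": -0.01, "yaw": 0},
  {"hand": -1, "x": 0, "y": 0, "z": -0.02, "yaw": 0},
  {"hand": -1, "x": 0, "y": 0, "z": -0.01, "yaw": 0},
  {"hand": -1, "x": 0, "y": 0, "z": 0, "yaw": 0},
])

```text
clock: 9.85
eef_pos: [490.6, -139.8, 115.3]
eef_rot: [3.14, -0.002, 0.36]
wrist_force: [-0.2, 0.2, -1.1]
finger_gap: 0.5
finger_force: 0.0
```

Run:
```python
from cell import camera
import cv2,numpy as np
b=cv2.cvtColor(camera("scene"),cv2.COLOR_RGB2BGR);t=cv2.cvtColor(camera("top"),cv2.COLOR_RGB2BGR)
f=lambda a:cv2.resize(a,None,fx=8,fy=8,interpolation=cv2.INTER_CUBIC)
cv2.imwrite("pics/s5.png",np.hstack([f(b[205:255,270:315]),f(t[205:255-0,285:330]) ]))
```

```text
(no output)
```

View pics/s5.png

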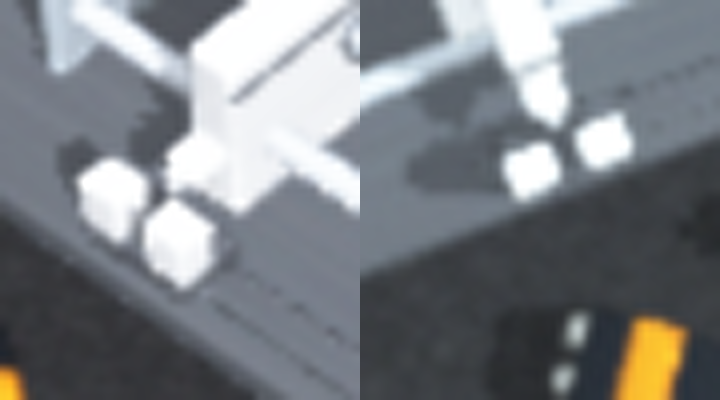

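The tip is at (197,122) and the slot middle at (207,156). Along the travel direction (.935,−.354) it is within about 1 mm, and the stroke count agrees (−0.9 to +0.7 mm). The finger is off the wheel.

Next is the plunger at about (570.5,−339.5), top at 70. From (490.6,−139.8) the shift is (80,−199.7), which is tool x ≈ 0.0046 and y ≈ +0.215.

>>> arm_command([
  {"hand": -1, "x": 0.0046, "y": 0.015, "z": 0, "yaw": 0},
  {"hand": -1, "x": 0, "y": 0.025, "z": 0, "yaw": 0},
  {"hand": -1, "x": 0, "y": 0.025, "z": 0, "yaw": 0},
  {"hand": -1, "x": 0, "y": 0.025, "z": 0, "yaw": 0},
  {"hand": -1, "x": 0, "y": 0.025, "z": 0, "yaw": 0},
  {"hand": -1, "x": 0, "y": 0.025, "z": 0, "yaw": 0},
  {"hand": -1, "x": 0, "y": 0.025, "z": 0, "yaw": 0},
  {"hand": -1, "x": 0, "y": 0.025, "z": 0, "yaw": 0},
  {"hand": -1, "x": 0, "y": 0.025, "z": 0, "yaw": 0},
  {"hand": -1, "x": 0, "y": 0, "z": 0, "yaw": 0},
])

```text
clock: 10.95
eef_pos: [569.7, -341.2, 112.6]
eef_rot: [-3.141, 0.001, 0.358]
wrist_force: [0.4, 1.3, -0.1]
finger_gap: 0.3
finger_force: 0.0
```

>>> arm_command([
  {"hand": -1, "x": 0, "y": 0, "z": 0.01, "yaw": 0},
  {"hand": -1, "x": 0, "y": 0, "z": 0.014, "yaw": 0},
  {"hand": -1, "x": 0, "y": 0, "z": 0.01, "yaw": 0},
  {"hand": -1, "x": 0, "y": 0, "z": 0, "yaw": 0},
  {"hand": -1, "x": 0, "y": 0, "z": 0, "yaw": 0},
])

```text
clock: 11.45
eef_pos: [570.0, -338.9, 80.3]
eef_rot: [-3.141, 0.0, 0.36]
wrist_force: [-0.3, 1.2, 0.1]
finger_gap: 0.6
finger_force: 0.0
```

>>> arm_command([
  {"hand": -1, "x": 0, "y": 0, "z": 0.003, "yaw": 0},
  {"hand": -1, "x": 0, "y": 0, "z": 0.003, "yaw": 0},
  {"hand": -1, "x": 0, "y": 0, "z": 0.003, "yaw": 0},
  {"hand": -1, "x": 0, "y": 0, "z": 0.003, "yaw": 0},
  {"hand": -1, "x": 0, "y": 0, "z": 0.003, "yaw": 0},
  {"hand": -1, "x": 0, "y": 0, "z": 0, "yaw": 0},
])

```text
clock: 12.05
eef_pos: [569.9, -339.3, 65.1]
eef_rot: [-3.141, 0.0, 0.36]
wrist_force: [-0.3, 0.8, 0.0]
finger_gap: 0.5
finger_force: 0.0
```

>>> arm_command([
  {"hand": -1, "x": 0, "y": 0, "z": 0.002, "yaw": 0},
  {"hand": -1, "x": 0, "y": 0, "z": 0.002, "yaw": 0},
  {"hand": -1, "x": 0, "y": 0, "z": 0.001, "yaw": 0},
])

```text
clock: 12.35
eef_pos: [570.0, -339.3, 60.4]
eef_rot: [3.141, -0.0, 0.36]
wrist_force: [-0.7, -0.7, 2.3]
finger_gap: 0.5
finger_force: 1.4
```

>>> arm_command([
  {"hand": -1, "x": 0, "y": 0, "z": 0.001, "yaw": 0},
  {"hand": -1, "x": 0, "y": 0, "z": 0, "yaw": 0},
  {"hand": -1, "x": 0, "y": 0, "z": 0, "yaw": 0},
])

```text
clock: 12.65
eef_pos: [570.1, -339.4, 60.2]
eef_rot: [3.141, -0.0, 0.36]
wrist_force: [-3.8, 2.6, 7.8]
finger_gap: 0.6
finger_force: 4.4
```

Stopped at 60.2 mm, so it is home. I'll press a little firmer, lift off and check.

>>> arm_command([
  {"hand": -1, "x": 0, "y": 0, "z": 0.001, "yaw": 0},
  {"hand": -1, "x": 0, "y": 0, "z": 0, "yaw": 0},
  {"hand": -1, "x": 0, "y": 0, "z": -0.01, "yaw": 0},
  {"hand": -1, "x": 0, "y": 0, "z": -0.02, "yaw": 0},
  {"hand": -1, "x": 0, "y": 0, "z": -0.03, "yaw": 0},
  {"hand": -1, "x": 0, "y": 0, "z": -0.03, "yaw": 0},
  {"hand": -1, "x": 0, "y": 0, "z": -0.02, "yaw": 0},
  {"hand": -1, "x": 0, "y": 0, "z": 0, "yaw": 0},
])

```text
clock: 13.45
eef_pos: [570.9, -339.9, 171.7]
eef_rot: [3.137, -0.003, 0.36]
wrist_force: [0.6, 0.4, 1.2]
finger_gap: 0.2
finger_force: 0.0
```

Run:
```python
from cell import camera
import cv2,numpy as np
b=cv2.cvtColor(camera("scene"),cv2.COLOR_RGB2BGR)
cv2.imwrite("pics/s6.png",cv2.resize(b[155:300,235:410],None,fx=4,fy=4,interpolation=cv2.INTER_CUBIC))
```

```text
(no output)
```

View pics/s6.png

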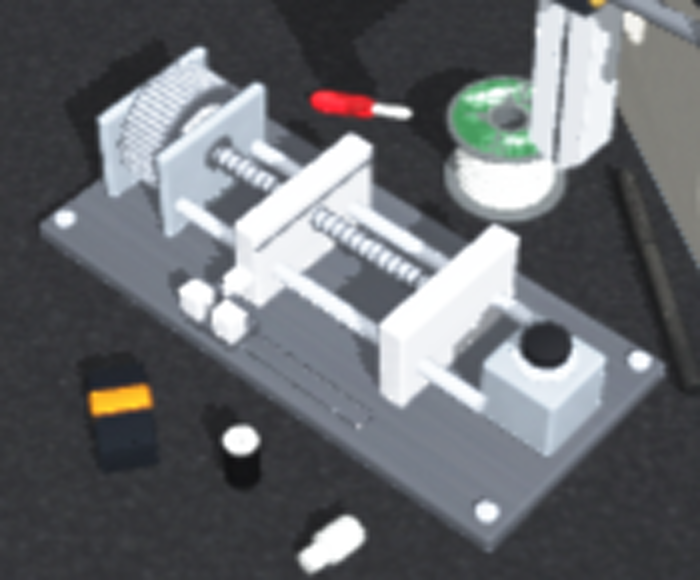

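The plunger cap is down, from (548,330) to (547,345). The pointer is at the slot near (235,280), and all the loose parts are where they started.

```bash
python3 -c "
from cell import manip
print(manip.sign_off())"
```

```text
the job is handed in; nothing more can be done
None
```

The job is handed in, with no verdict returned: by the camera the pointer is within about 1 mm of the slot's middle, the lock plunger is fully down, and nothing else was seen to move.

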